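Stretch and lock the pull-out rule on the marking-out slope

TASK

Take the spring-loaded pull-out rule from the steel block, hook its end plate over the upper edge of the sloping marking-out board and draw the case back down the slope, against the spring, until it can be set flat on the board with its front face behind the two lugs of the stop. Let go so that the spring holds it there, and only then press the black lock button on top of the case fully down, so that the stretched rule stays hooked, straight and locked. Leave the pliers, the slide gauge and the hammer where they are.

Things in the scene. Friction and masses are not known exactly. Their poses are not given: they have to be found in the camera images.
- rule: Case of the pull-out rule, loose: aluminium box with black end caps, 120 mm long (x), 40 wide (y), 45 high (z), about 0.3 kg. Origin at the centre of its underside; x to the front (blade end), z up out of its top. Starts upright on a fixed steel block (64 x 64 x 24 mm), blade towards the board.
- blade (a joint): How far the blade is drawn out of the case: 0 m = fully in (as at the start), up to 0.10 m. A spring pulls it in with 5 N at 0, growing by 0.2 N per 10 mm. Blade: steel, 14 mm wide, 2 mm thick, out of the middle of the front face, its underside 8 mm above the case's underside.
- hook_tip (a point): Middle of the lower edge of the hook plate at the blade's end, on its inner face (towards the case). Plate 30 mm wide (y), 4 mm thick, square to the blade, hanging down to 20 mm below the plane of the case's underside. Inner face 30 mm ahead of the case's front face when the blade is in; it moves with the blade. Sliding on the edge it rubs with up to about 6 N.
- nose (a point): Middle of the lower front edge of the case: 60 mm ahead of the origin of rule. Its axes are those of rule.
- lock (a joint): Lock button: 0 m = up (blade free), 0.0065 to 0.0095 m = down (the brake shoe holds the blade). Over-centre: it resists with about 2 N at first, falling to nothing after 1 mm, then snaps down by itself and stays.
- lock_top (a point): Middle of the top of the black lock button (26 x 22 mm), on the case's top 22 mm ahead of its middle; 57 mm above the underside of the case when up. The button travels down into the case, square to its top.
- board: Fixed plywood board, 160 mm wide (y), 250 long (x), 16 thick, sloping at 30 degrees, rising towards the robot's left. Origin: middle of the upper edge, on the plane of its surface; x up the slope, past the edge; z out of the surface. A steel nosing strip along the edge (x -14 to 0, z -1 to 5 mm) stands out from it; hook its outer face, x = 0. Nothing stands within 35 mm behind or below this edge.
- stop_face (a point): The stop on the board: two steel lugs, each 12 mm wide, 12 long, 8 high, with a gap of 28 mm for the blade. The point lies midway between them on the board's surface, in the plane of their lower faces (away from the upper edge), where the case's front face is to bear. Axes as board. Clamped 85 to 115 mm below the upper edge, differently each time; the rule's spring does not move it.
- pliers: Bystander: black-handled pliers, 137 mm long, 10 mm high, lying loose beyond the steel block.
- slide_gauge: Bystander: brass slide gauge, 115 mm long, 10 mm high, lying loose on the bench close to the robot, right of the hammer.
- hammer: Bystander: small hammer with a wooden handle, 195 mm long, 27 mm high, lying loose between the robot and the board.

How it is judged:
By the outcome, as a careful person would: the job done as asked, in the order asked, and still so for the second after the job is handed in, with the robot touching nothing.
It also fails if it takes over 45 s, if anything falls off the work surface, if the arm or the gripper's body presses on something with over 40 N, if the wrist force passes 120 N, or if a joint passes its speed limit or range.

ROBOT

A 6-joint arm with a two-finger parallel gripper is mounted at the origin on a cart in front of the work surface, level with it; the furniture and walls round the work are solid. World frame = base frame: x ahead of the robot, y to its left, z up, the work surface at z = 0. Lengths are in m, angles in rad, forces in N, time in s.
With the tool pointing down it reaches from about 0.325 to 0.925 m from the base axis. Payload 3.1 kg.
Tool frame: the origin (TCP) lies at the very end of the fingers, on their centre line; the grasp point (between the pads) lies 19 mm behind it; z points along the fingers, y is the line along which they close (so a half turn about z gives the same grasp; the last joint's range is limited). The gripper opens to 85 mm and grips with 20 to 120 N. Pads are 22 mm wide; open, the fingers measure 114 mm over their backs; the gripper's body (76 mm by 85 mm) begins 54 mm behind the grasp point. The pads swing forward as they close: fully open they stand 13 mm farther back than shut.
Start: joints at [-0.112, 0.217, 1.613, -0, 1.311, -0.112], TCP at [0.625, 0, 0.231] pointing down, gripper open.
Joint ranges: [-2.75, 2.75], [-0.78, 2.1], [0.31, 2.55], [-1.13, 4.27], [0.13, 2.63], [-2.58, 2.58]. Speed limits (rad/s): [2.79, 2.79, 3.14, 3.14, 3.14, 3.14].

INTERFACE

Orientations are given as a unit quaternion [x, y, z, w].
In Python, from cell import arm, viewer gives the robot as it stands (arm), with the cameras (viewer).
- The arm moves only by the shell command python3 inch.py FILE [FORCE], which reads ROWS from the file FILE. ROWS is 1 to 5 rows, parted by a bar, with the numbers parted by commas; each row has 5 numbers: the opening from 0.0 (shut) to 1.0 (fully open), then dx, dy, dz in m, then a turn about the tool's z in rad; each row is the pose to reach, as a shift and turn from the pose commanded when the command began, along the tool's axes at that moment; what a row does not reach only later rows make up. A row lasts 1/8 s, in which the tool goes at most 0.0625 m and 0.188 rad, less where a joint would pass 70% of its speed; a pose out of reach is approached as far as the arm can. The fingers move at their own pace and stop on an object; FORCE is the grip in N (left out, the last holds). Time passes only in rows, so rows that do not move let the fingers close. It prints the time, the measured TCP pose, the force, the opening and the grip force at its end. Input that does not fit is refused with a message, and nothing moves.
- arm.get_state(): the state, without advancing time (a new reading comes with each control period).
- viewer.read_camera(name): name is "scene" or "side" or "wrist"; returns a dict with "frame" (384x512x3 uint8, red, green, blue), "fx", "fy", "cx", "cy" (pixels), "eye" and "orientation" of the camera in the world. Camera axes: x right, y down, z forward; pixel columns grow to the right and rows downward; lengths in m; the calibration is good to about 2 mm. A picture is of the moment at which its call begins. There is no depth.
- arm.finish_job(): hands the job in; it is judged then, once.
The state is a dict: "clock": time; "q": joint angles; "joint_vel": joint speeds; "joint_torque": joint torques, N m; "ee_pos": TCP position; "tool_rot": TCP orientation; "contact_force": force on the tool from outside, world axes, zero at the start; "wrist_torque": the same for the moment, N m; "opening": opening from 0.0 (shut) to 1.0 (fully open); "finger_force": force on a finger pad.
Only numpy, scipy, OpenCV 4.12 (cv2) and the standard library are available. Lean on these libraries where they do the work, as an engineer would, in place of code of your own. Each camera call takes 0.05 s, during which the arm holds its last target. There are 200 camera calls.

## Working session

There is one attempt and no reset: what is moved stays moved. The work goes in short steps, Python scripts to look and compute and a shell command to move; the robot and the scene stay as the last step left them, time stands still between calls to the robot, and variables do not carry over. Pictures are saved under pics/ and viewed, at most 10 in all, crops included, and the job is handed in when it is done.

```bash
ls; mkdir -p pics; python3 - <<'E'
from cell import arm, viewer
import cv2,json
for n in("scene","side","wrist"):
    d=viewer.read_camera(n); cv2.imwrite(f"pics/{n}0.png",d["frame"][:,:,::-1])
    print(n,d["fx"],d["fy"],d["cx"],d["cy"],d["eye"],d["orientation"])
print(arm.get_state())
E
```

```text
cell.py
inch.py
pics
scene 457.00612431223254 457.00612431223254 253.87409216861727 193.69442138010646 [0.16866313 0.74325341 0.87326228] [-0.22172465  0.88870269 -0.38960055  0.0962139 ]
side 430.38231223147324 430.38231223147324 259.82776192025045 194.3155876734342 [ 0.12312695 -0.3476342   0.9212691 ] [ 0.86500292 -0.40534261  0.12829695 -0.26647177]
wrist 327.4447291374558 327.4447291374558 254.23919256747104 188.50581933732826 [0.62451688 0.08147911 0.37205719] [ 9.87093383e-01  4.04777994e-04 -5.23826117e-04  1.60144357e-01]
{'clock': 0.15, 'q': array([-1.12255592e-01,  2.17583122e-01,  1.61458664e+00, -2.34116165e-05,
        1.31130461e+00, -1.12197332e-01]), 'joint_vel': array([ 0.00117269, -0.00203788, -0.00368588,  0.00156486,  0.00024251,
       -0.00032573]), 'joint_torque': array([-7.99202871e-05, -3.97448480e+01, -3.04417098e+01, -1.00294717e-04,
        5.82056644e-03,  2.66571755e-05]), 'ee_pos': array([6.24367738e-01, 5.17748612e-05, 2.30255833e-01]), 'tool_rot': array([ 7.07124935e-01,  7.07088001e-01, -5.95439754e-04, -7.28556610e-04]), 'contact_force': array([-0.35938959, -0.25671675, -0.06157455]), 'wrist_torque': array([-0.02516145,  0.00639359, -0.00812699]), 'finger_force': 0.0, 'opening': 1.0007637811721999}
```

View pics/scene0.png

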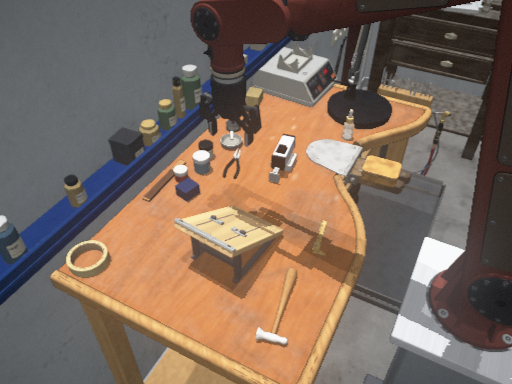

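View pics/side0.png

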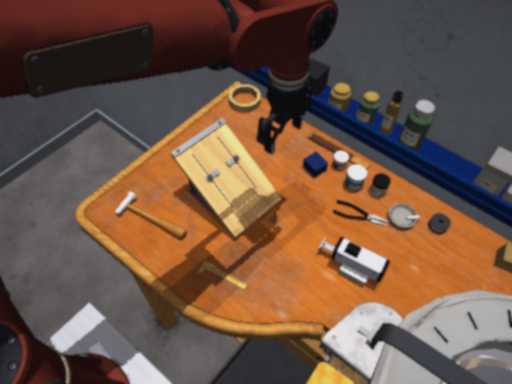

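The scene view shows the board at about (175–285, 205–275), with its upper edge on the left. The rule stands at about (285,155) with its hook at (275,177). The side view shows the board at (172–280, 120–235) and the rule at (360,262), hook at (325,245). I'll enlarge both.

```bash
python3 - <<'E'
import cv2,numpy as np
a=cv2.imread("pics/scene0.png");b=cv2.imread("pics/side0.png")
def c(im,x,y,w,h,s=4):
    o=cv2.resize(im[y:y+h,x:x+w],None,fx=s,fy=s,interpolation=cv2.INTER_CUBIC)
    for i in range((-x)%10,w,10): cv2.putText(o,str(x+i),(i*s,8),0,.3,(255,255,0),1); cv2.line(o,(i*s,8),(i*s,14),(255,255,0),1)
    for i in range((-y)%10,h,10): cv2.putText(o,str(y+i),(0,i*s+3),0,.3,(255,255,0),1)
    return o
top=np.hstack([c(a,170,200,120,75),c(a,260,130,75,75)])
bot=np.hstack([c(b,165,115,120,75),c(b,310,225,75,75)])
mid=c(b,165,170,120,75)
cv2.imwrite("pics/crop1.png",np.vstack([top,bot]))
E
```

```text
(no output)
```

View pics/crop1.png

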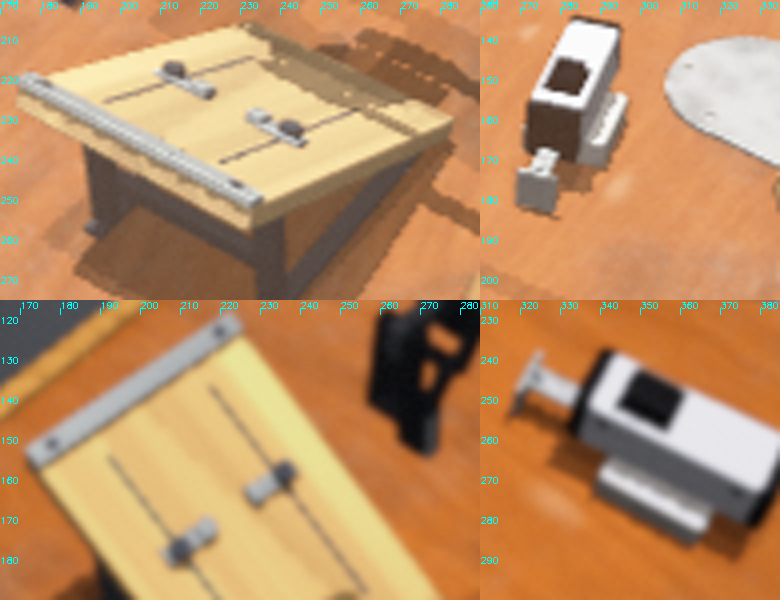

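```bash
cat > h.py <<'E'
import numpy as np,json
from scipy.spatial.transform import Rotation as R
from scipy.optimize import least_squares
def proj(c,P):
    p=(np.atleast_2d(P)-c["eye"])@R.from_quat(c["orientation"]).as_matrix()
    return np.c_[c["fx"]*p[:,0]/p[:,2]+c["cx"],c["fy"]*p[:,1]/p[:,2]+c["cy"]]
def save(c,f): 
    import cv2; cv2.imwrite(f"pics/{f}.png",c["frame"][:,:,::-1]); json.dump({k:np.array(v).tolist() for k,v in c.items() if k!="frame"},open(f"pics/{f}.json","w"))
def load(f): return {k:np.array(v) for k,v in json.load(open(f"pics/{f}.json")).items()}
def Rb(yaw,s=np.pi/6): # board/rule axes; yaw = heading of x
    return R.from_euler("ZY",[yaw,-s]).as_matrix()
def fit(obs,x0,s):  # obs: list of (cam, local point, pixel); x=(x,y,z,yaw)
    def res(x): return np.concatenate([(proj(c,x[:3]+Rb(x[3],s)@np.array(l))[0]-p) for c,l,p in obs])
    r=least_squares(res,x0,loss="soft_l1"); return r.x,res(r.x).reshape(-1,2)
E
python3 - <<'E'
from h import *
from cell import arm, viewer
S=viewer.read_camera("scene");D=viewer.read_camera("side");save(S,"scene1");save(D,"side1")
o=[(S,(0,.08,.005),(232.5,252)),(S,(-.014,.08,.005),(235.5,249.2)),(S,(-.014,-.08,.005),(178.2,218.2)),(S,(0,-.08,.005),(175,220)),(S,(-.25,.08,0),(283,230.5)),(S,(-.25,-.08,0),(230,206.2)),
(D,(0,.08,.005),(171.2,153)),(D,(-.014,.08,.005),(175,156.7)),(D,(0,-.08,.005),(222.5,118.7)),(D,(-.014,-.08,.005),(225.7,122.5)),(D,(-.25,.08,0),(236,234)),(D,(-.25,-.08,0),(281,198))]
x,e=fit(o,[.6,.3,.15,1.57],np.pi/6);print(x,e.round(1).tolist())
# rule: top corners z45, x +-60, y +-20
sc=lambda u,v:(260+u/4,130+v/4); sd=lambda u,v:(310+u/4,225+(v-300)/4)
r=[(S,(.06,-.02,.045),sc(528,98)),(S,(.06,.02,.045),sc(582,105)),(S,(-.06,-.02,.045),sc(575,17)),(S,(-.06,.02,.045),sc(620,25))]
r=[(c,l,(p[0]-120,p[1])) for c,l,p in r]
r2=[(D,(.06,-.02,.045),sd(585-480,400)),(D,(.06,.02,.045),sd(607-480,350))]
for name,sw in(("a",1),("b",-1)):
  q=[(c,(l[0],sw*l[1],l[2]),p) for c,l,p in r]+r2
  y,e=fit(q,[.7,-.05,.03,1.6],0);print(y,e.round(1).tolist())
E
```

```text
[0.57332108 0.21671594 0.14201911 1.47166977] [[0.2, -0.6], [0.7, 0.6], [-0.6, 1.1], [-1.3, 0.3], [0.2, -0.0], [2.1, -0.1], [0.1, -0.7], [0.0, 0.4], [-0.0, -1.1], [0.2, -0.4], [-0.1, 2.7], [1.2, -0.3]]
[ 0.60242205 -0.26891497  0.01318699  1.73955033] [[-0.0, 1.1], [-0.2, 2.0], [-0.6, -1.5], [0.8, -1.1], [11.0, -10.1], [-1.7, 16.2]]
[ 0.5998124  -0.26083669  0.02203935  2.33575103] [[25.3, 0.8], [-1.4, 1.4], [0.2, -2.3], [-23.6, -2.2], [0.9, -0.6], [-1.4, 28.4]]
```

```bash
echo '1,-0.06,-0.01,0,0 | 1,-0.12,-0.02,0,0 | 1,-0.16,-0.02,0,0 | 1,-0.16,-0.02,0,0' > mv.in && python3 inch.py mv.in; python3 - <<'E'
from h import *
from cell import arm, viewer
W=viewer.read_camera("wrist");save(W,"w1");print(W["eye"])
E
echo '1,0.06,0.01,0,0 | 1,0.12,0.02,0,0 | 1,0.18,0.02,0,0 | 1,0.24,0.0,0,0 | 1,0.30,0,0,0' > mv.in && python3 inch.py mv.in;echo '1,0.04,-0.02,0,0 | 1,0.04,-0.02,0,0' > mv.in && python3 inch.py mv.in; python3 - <<'E'
from h import *
from cell import arm, viewer
import cv2
W=viewer.read_camera("wrist");save(W,"w2");print(W["eye"])
a=cv2.imread("pics/w1.png");b=cv2.imread("pics/w2.png")
cv2.imwrite("pics/w12.png",np.vstack([a,b])[:, :])
E
```

```text
clock: 0.75
ee_pos: [0.6046, -0.163, 0.2312]
tool_rot: [0.709, 0.706, -0.0, 0.0]
contact_force: [-0.1, 0.3, 0.1]
opening: 0.999
finger_force: 0.0
[ 0.60493439 -0.08153535  0.37309027]
clock: 1.42
ee_pos: [0.6031, 0.1434, 0.2311]
tool_rot: [0.706, 0.708, -0.0, -0.001]
contact_force: [1.1, -0.4, 0.3]
opening: 0.999
finger_force: 0.0
clock: 1.68
ee_pos: [0.5827, 0.1846, 0.2311]
tool_rot: [0.705, 0.709, -0.0, -0.001]
contact_force: [0.6, -0.9, -0.6]
opening: 0.999
finger_force: 0.0
[0.58233172 0.26580519 0.37310596]
```

View pics/w1.png

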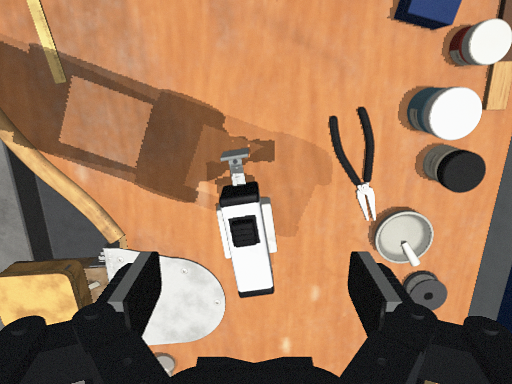

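View pics/w2.png

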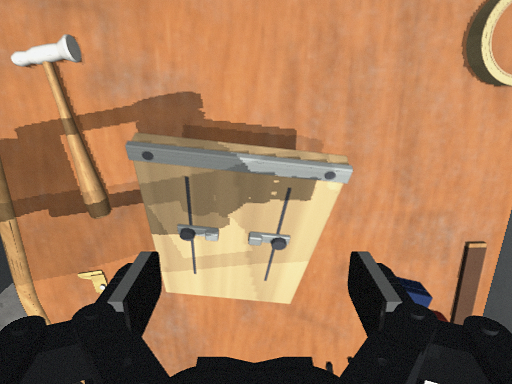

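w1 shows the rule from about (222,185) to (258,296), with its hook plate at (235,155) and button at (243,230). w2 shows the nosing from (128,143) to (352,180) and the lugs at about (211,235) and (256,239). I'll enlarge both to read off pixels.

```bash
python3 - <<'E'
import cv2,numpy as np
def c(f,x,y,w,h,s,st):
    o=cv2.resize(cv2.imread(f)[y:y+h,x:x+w],None,fx=s,fy=s,interpolation=cv2.INTER_CUBIC)
    for i in range((-x)%st,w,st): cv2.putText(o,str(x+i),(int(i*s),8),0,.3,(255,255,0),1); cv2.line(o,(int(i*s),8),(int(i*s),14),(255,255,0),1)
    for i in range((-y)%st,h,st): cv2.putText(o,str(y+i),(0,int(i*s)+3),0,.3,(255,255,0),1); cv2.line(o,(20,int(i*s)),(26,int(i*s)),(255,255,0),1)
    return o
A=c("pics/w1.png",205,140,80,165,3.5,10); B1=c("pics/w2.png",120,130,240,60,2.1,20); B2=c("pics/w2.png",170,215,130,45,3.87,10); B3=c("pics/w2.png",145,270,170,45,2.95,20)
B=[cv2.copyMakeBorder(b,0,4,0,510-b.shape[1],0) for b in(B1,B2,B3)]
B=np.vstack(B); print([b.shape for b in(A,B1,B2,B3)])
H=max(A.shape[0],B.shape[0]); cv2.imwrite("pics/crop2.png",np.hstack([cv2.copyMakeBorder(A,0,H-len(A),0,4,0),cv2.copyMakeBorder(B,0,H-len(B),0,0,0)]))
E
```

```text
[(578, 280, 3), (126, 504, 3), (174, 503, 3), (133, 502, 3)]
```

View pics/crop2.png

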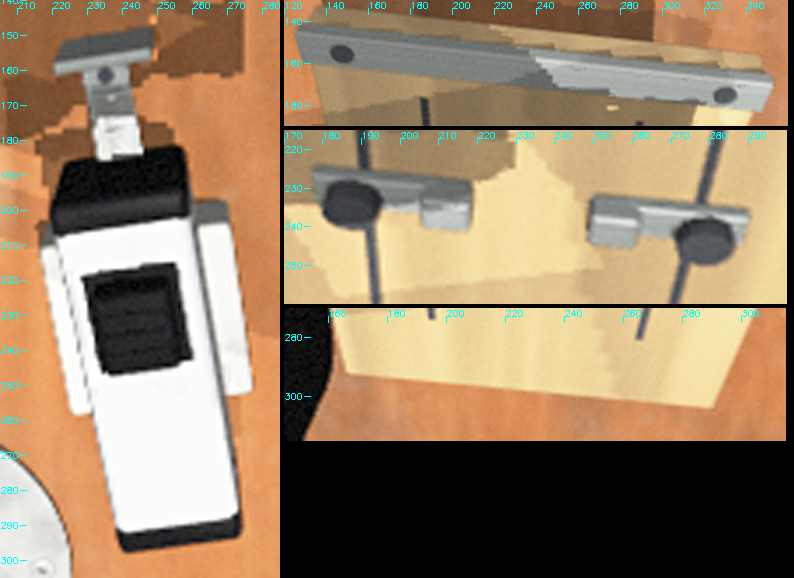

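```bash
python3 - <<'E'
from h import *
S,D,A,B=[load(f) for f in("scene1","side1","w1","w2")]
sc=lambda u,v:(260+(u-480)/4,130+v/4); a=lambda u,v:(205+u/3.5,140+v/3.5)
o=[(A,(-.06,.02,.045),a(121,551)),(A,(-.06,-.02,.045),a(241,536)),(A,(.06,.02,0),a(68,164)),(A,(.06,-.02,0),a(184,148)),
(S,(-.06,-.02,.045),sc(574,17)),(S,(-.06,.02,.045),sc(621,25)),(S,(.06,-.02,0),sc(528,145)),(S,(.06,.02,0),sc(576,162))]
x,e=fit(o,[.6,-.26,.02,1.7],0);print("rule",x,e.round(1).tolist())
T=lambda l:x[:3]+Rb(x[3],0)@np.array(l)
for l in[(.035,.011,.057),(.035,-.011,.057),(.009,-.011,.057),(.009,.011,.057),(.09,.015,-.02),(.09,-.015,-.02)]:
  p=proj(A,T(l))[0]; print("crop px",((p-[205,140])*3.5).round())
b1=lambda u,v:(120+(u-284)/2.1,130+v/2.1);b2=lambda u,v:(170+(u-284)/3.87,215+(v-130)/3.87);b3=lambda u,v:(145+(u-284)/2.95,270+(v-308)/2.95)
o=[(B,(0,.08,.005),b1(298,30)),(B,(-.014,.08,.005),b1(302,62)),(B,(0,-.08,.005),b1(771,77)),(B,(-.014,-.08,.005),b1(767,110)),(B,(-.25,.08,0),b3(347,374)),(B,(-.25,-.08,0),b3(713,408)),
(S,(0,.08,.005),(232.5,252)),(S,(-.014,.08,.005),(235.5,249.2)),(S,(-.014,-.08,.005),(178.2,218.2)),(S,(0,-.08,.005),(175,220)),(S,(-.25,.08,0),(283,230.5)),
(D,(0,.08,.005),(171.2,153)),(D,(-.014,.08,.005),(175,156.7)),(D,(0,-.08,.005),(222.5,118.7)),(D,(-.014,-.08,.005),(225.7,122.5)),(D,(-.25,-.08,0),(281,198))]
y,e=fit(o,[.573,.217,.142,1.47],np.pi/6);print("board",y,e.round(1).tolist())
# lug lower top edges (z 8mm): two lugs lower-top edge outer/inner corners
M=Rb(y[3])
for p in [b2(420,213),b2(470,216),b2(592,235),b2(638,238), b2(420,227),b2(470,231),b2(590,246),b2(636,250)]:
  d=R.from_quat(B["orientation"]).as_matrix()@np.array([(p[0]-B["cx"])/B["fx"],(p[1]-B["cy"])/B["fy"],1])
  e0=M.T@(B["eye"]-y[:3]); d=M.T@d
  print([ (e0+d*(z-e0[2])/d[2]).round(4).tolist() for z in(.008,0)])
E
```

```text
rule [ 0.59828534 -0.25527082  0.01569367  1.72050176] [[-0.3, 1.3], [0.4, 1.0], [-0.9, 0.1], [0.4, -0.5], [-0.6, 0.5], [0.3, 1.1], [-1.5, 3.6], [-0.5, 2.3]]
crop px [ 94. 303.]
crop px [170. 292.]
crop px [183. 372.]
crop px [109. 383.]
crop px [68. 60.]
crop px [156.  46.]
board [0.57318826 0.21663274 0.14315676 1.46991645] [[-0.8, 0.5], [1.2, -0.2], [0.4, 2.2], [-3.6, -0.3], [-0.2, -1.4], [0.0, -1.5], [0.2, -0.9], [0.7, 0.3], [-0.5, 0.7], [-1.3, -0.1], [0.4, -0.2], [-0.0, -1.0], [-0.1, 0.1], [-0.0, -1.3], [0.2, -0.6], [1.2, -0.3]]
[[-0.1018, 0.0263, 0.008], [-0.1143, 0.0277, 0.0]]
[[-0.101, 0.0143, 0.008], [-0.1134, 0.0152, 0.0]]
[[-0.1041, -0.0153, 0.008], [-0.1167, -0.0159, 0.0]]
[[-0.1034, -0.0265, 0.008], [-0.116, -0.0275, 0.0]]
[[-0.108, 0.0264, 0.008], [-0.1208, 0.0279, 0.0]]
[[-0.1076, 0.0142, 0.008], [-0.1204, 0.0151, 0.0]]
[[-0.1091, -0.0153, 0.008], [-0.122, -0.0158, 0.0]]
[[-0.1089, -0.0266, 0.008], [-0.1217, -0.0276, 0.0]]
```

```bash
python3 - <<'E'
from h import *
S,D,A,B=[load(f) for f in("scene1","side1","w1","w2")]
sc=lambda u,v:(260+(u-480)/4,130+v/4); a=lambda u,v:(205+u/3.5,140+v/3.5); sd=lambda u,v:(310+(u-480)/4,225+(v-300)/4)
P=[((-.06,.02,.045),a(121,551)),((-.06,-.02,.045),a(241,536)),((.06,.02,0),a(68,164)),((.06,-.02,0),a(184,148)),
((.009,.011,.057),a(107,375)),((.009,-.011,.057),a(192,358)),((.094,.015,-.02),a(62,43)),((.094,-.015,-.02),a(152,29))]
o=[(A,l,p) for l,p in P]
x,e=fit(o,[.6,-.26,.02,1.7],0);print("w1 only",x,e.round(1).tolist())
o+=[(S,(-.06,-.02,.045),sc(574,17)),(S,(-.06,.02,.045),sc(621,25)),(S,(.06,-.02,0),sc(528,145)),(S,(.06,.02,0),sc(576,162)),(S,(.094,-.015,-.02),sc(517,203)),(S,(.094,.015,-.02),sc(552,212)),
 (D,(.06,-.02,.045),sd(607,349)),(D,(.06,.02,0),sd(572,432)),(D,(.09,.015,-.02),sd(514,415))]
x,e=fit(o,[.6,-.26,.02,1.7],0);print("all",x,e.round(1).tolist())
def g(q):
  r=[(proj(c,np.array([q[0],q[1],.024])+Rb(q[2],0)@np.array(l))[0]-p) for c,l,p in o]; return np.concatenate(r)
r=least_squares(g,[.6,-.26,1.7],loss="soft_l1");print("z24",r.x,r.fun.reshape(-1,2).round(1).tolist())
E
```

```text
w1 only [ 0.59816739 -0.25404797  0.0145988   1.72518699] [[-0.1, -0.2], [0.5, -0.6], [-1.2, -1.1], [0.0, -1.8], [0.6, 0.7], [-2.7, 2.5], [0.8, 0.4], [0.3, 0.4]]
all [ 0.59824492 -0.25312576  0.01814312  1.7248849 ] [[-0.2, 1.1], [0.8, 0.6], [-1.4, -1.0], [0.1, -1.7], [0.4, 1.6], [-2.6, 3.4], [0.6, 0.2], [0.3, 0.2], [-0.9, 0.2], [0.0, 0.7], [-1.8, 3.4], [-0.6, 2.0], [-1.1, 1.6], [0.0, 1.6], [-0.7, -1.3], [-2.4, 0.4], [0.4, 0.8]]
z24 [ 0.59825086 -0.25151399  1.72683123] [[-0.3, 3.3], [1.2, 2.7], [-2.0, -0.7], [0.1, -1.5], [0.1, 3.0], [-2.5, 4.8], [-0.0, -0.0], [0.1, -0.1], [-1.1, -1.1], [-0.1, -0.6], [-1.9, 2.2], [-0.8, 0.8], [-1.2, 0.4], [-0.1, 0.4], [-0.9, -3.0], [-2.6, -1.1], [0.1, -0.6]]
```

```bash
echo '1,-0.06,0,0,-0.05 | 1,-0.12,0.01,0,-0.1 | 1,-0.18,0.01,0,-0.15 | 1,-0.24,0.02,0,-0.15 | 1,-0.30,0.02,0,-0.15' > mv.in && python3 inch.py mv.in 30; echo '1,-0.06,0.009,0.0,0 | 1,-0.12,0.018,0,0 | 1,-0.183,0.028,0.03,0 | 1,-0.183,0.028,0.08,0 | 1,-0.183,0.028,0.08,0' > mv.in && python3 inch.py mv.in
```

```text
clock: 2.35
ee_pos: [0.6052, -0.123, 0.2315]
tool_rot: [0.653, 0.758, 0.0, 0.001]
contact_force: [0.9, 0.2, 0.4]
opening: 1.001
finger_force: 0.0
clock: 2.98
ee_pos: [0.6553, -0.2964, 0.144]
tool_rot: [0.653, 0.757, -0.001, -0.007]
contact_force: [-0.6, -0.1, -0.1]
opening: 1.001
finger_force: 0.0
```

```bash
echo '1,0.005,-0.05,0.0,0 | 1,0.005,-0.05,0,0 | 1,0.005,-0.05,0.05,0 | 1,0.005,-0.05,0.07,0 | 1,0.005,-0.05,0.07,0' > mv.in && python3 inch.py mv.in; python3 - <<'E'
from h import *
from cell import arm, viewer
W=viewer.read_camera("wrist");save(W,"w3")
E
```

```text
clock: 3.6
ee_pos: [0.6093, -0.2982, 0.0802]
tool_rot: [0.652, 0.758, -0.0, -0.002]
contact_force: [0.2, 0.2, 0.8]
opening: 1.0
finger_force: 0.0
```

View pics/w3.png

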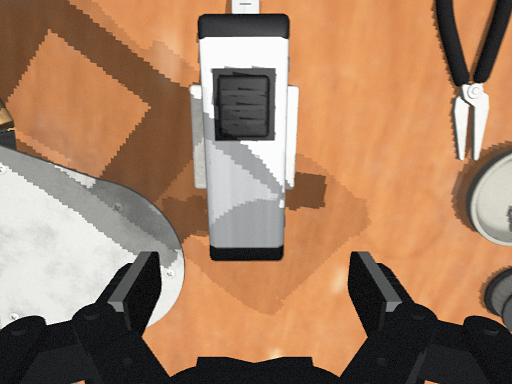

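The rule sits centred between the fingers: tail edge from (210,260) to (283,259), front cap edge from (198,16) to (290,14).

```bash
python3 - <<'E'
from h import *
from cell import arm, viewer
W=load("w3")
o=[(W,(-.06,.02,.045),(210,260)),(W,(-.06,-.02,.045),(283,259)),(W,(.009,.011,.057),(217,141)),(W,(.009,-.011,.057),(274,140)),(W,(.035,.011,.057),(213,69)),(W,(.035,-.011,.057),(274,70))]
x,e=fit(o,[.6,-.26,.02,1.7],0);print(x,e.round(1).tolist())
def g(q):
  r=[(proj(c,np.array([q[0],q[1],.024])+Rb(q[2],0)@np.array(l))[0]-p) for c,l,p in o]; return np.concatenate(r)
r=least_squares(g,[.6,-.26,1.7]);x=r.x;print(x,r.fun.reshape(-1,2).round(1).tolist())
s=arm.get_state();m=R.from_quat(s["tool_rot"]).as_matrix();print(s["ee_pos"],np.arctan2(m[1,0],m[0,0]))
t=np.array([*x[:2],.024])+Rb(x[2],0)@np.array([-.047,0,.010]);print(m.T@(t-s["ee_pos"]))
E
```

```text
[ 0.59786191 -0.249426    0.02383186  1.7211976 ] [[-1.0, 0.4], [1.1, 1.5], [2.3, -6.8], [-3.7, -5.7], [4.2, 1.1], [-2.6, 0.2]]
[ 0.59794914 -0.25012514  1.72413913] [[-0.7, 1.8], [1.4, 2.7], [2.2, -5.0], [-3.8, -4.1], [4.0, 3.1], [-2.9, 1.9]]
[ 0.61044924 -0.29901866  0.08184734] 1.7214155815904226
[ 0.00321659 -0.00490115  0.04784656]
```

```bash
echo '1,0.003,-0.005,0.02,0 | 1,0.003,-0.005,0.045,0 | 1,0.003,-0.005,0.045,0' > mv.in && python3 inch.py mv.in; echo '0.2,0,0,0,0 | 0,0,0,0,0 | 0,0,0,0,0 | 0,0,0,0,0 | 0,0,0,0,0' > mv.in && python3 inch.py mv.in 30
```

```text
clock: 4.03
ee_pos: [0.6025, -0.2958, 0.0338]
tool_rot: [0.652, 0.758, -0.0, -0.003]
contact_force: [-0.1, -1.1, 0.1]
opening: 1.0
finger_force: 0.0
clock: 4.65
ee_pos: [0.6054, -0.2978, 0.0379]
tool_rot: [0.652, 0.758, 0.0, 0.001]
contact_force: [0.5, -0.3, 6.3]
opening: 0.463
finger_force: 30.9
```

```bash
echo '0,-0.004,0,0.002,0 | 0,-0.008,0,0.005,0 | 0,-0.008,0,0.005,0' > mv.in && python3 inch.py mv.in 30;echo '0,-0.003,0,0.004,0 | 0,-0.007,0,0.009,0 | 0,-0.007,0,0.009,0' > mv.in && python3 inch.py mv.in; python3 - <<'E'
from h import *
from cell import arm, viewer
import cv2
c=[viewer.read_camera(n) for n in("wrist","side","scene")]
for n,k in zip(c,("w4","side4","scene4")): save(n,k)
s=arm.get_state()["ee_pos"]; 
def crop(c,w=100,h=75,k=4):
    u,v=proj(c,s+[0,.03,0])[0].astype(int); return cv2.resize(c["frame"][v-h//2:v+h//2,u-w//2:u+w//2,::-1],(w*k,h*k),interpolation=cv2.INTER_CUBIC)
a=cv2.resize(c[0]["frame"][:,:,::-1],(400,300))
b=[crop(x) for x in c[1:]]
cv2.imwrite("pics/m4.png",np.vstack([np.hstack(b),np.hstack([a,a*0])]))
E
```

```text
clock: 5.03
ee_pos: [0.6064, -0.3042, 0.0337]
tool_rot: [0.652, 0.758, 0.001, -0.0]
contact_force: [-1.7, 4.5, 11.5]
opening: 0.467
finger_force: 30.7
clock: 5.4
ee_pos: [0.6085, -0.3131, 0.0254]
tool_rot: [0.652, 0.758, 0.0, 0.002]
contact_force: [-0.9, -0.3, 9.8]
opening: 0.461
finger_force: 33.4
```

View pics/m4.png

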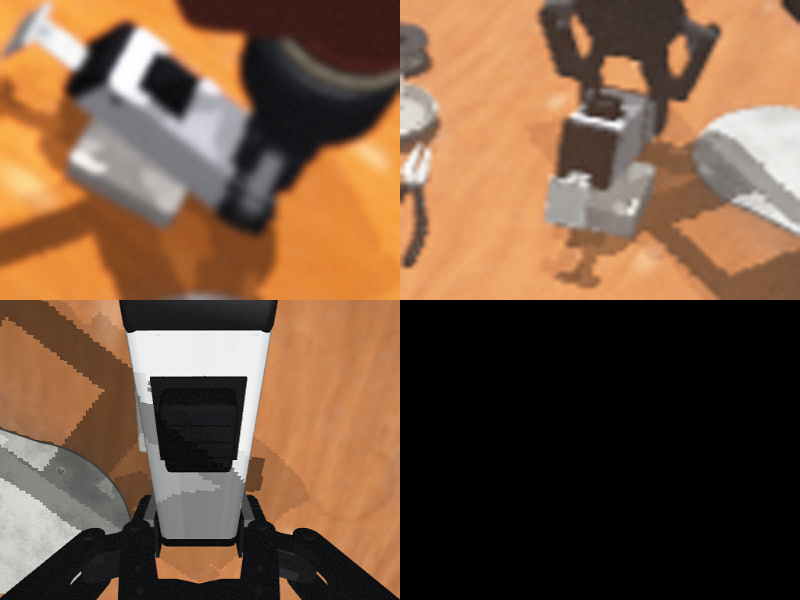

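The case is tilted nose-up, held by its tail above the block. In the m4 wrist view the front cap edge runs from (133,331) to (270,331), the button front from (150,377) to (247,377), and the tail from (160,540) to (240,540). From these I can work out the tilt.

```bash
cat >> h.py <<'E'
def fit5(obs,x0):
    f=lambda x:np.concatenate([(proj(c,x[:3]+Rb(x[3],x[4])@np.array(l))[0]-p) for c,l,p in obs])
    r=least_squares(f,x0,loss="soft_l1"); return r.x,r.fun.reshape(-1,2)
E
python3 - <<'E'
from h import *
from cell import arm, viewer
W,D,S=load("w4"),load("side4"),load("scene4")
w=lambda u,v:(u*1.28,(v-300)*1.28)
s=arm.get_state();ee=s["ee_pos"]
def off(c): return proj(c,ee+[0,.03,0])[0].astype(int)-[50,37]
d=lambda u,v:off(D)+np.array([u,v])/4; sc=lambda u,v:off(S)+np.array([u-400,v])/4
o=[(W,(.049,.02,.045),w(133,331)),(W,(.049,-.02,.045),w(270,331)),(W,(-.06,.02,.045),w(160,541)),(W,(-.06,-.02,.045),w(240,541)),
(D,(.06,-.02,.045),d(130,22)),(D,(.06,.02,0),d(68,95)),(D,(.09,.015,-.02),d(5,50)),(S,(.06,.02,0),sc(605,188)),(S,(.06,-.02,0),sc(557,175)),(S,(.094,-.015,-.02),sc(545,223)),(S,(.094,.015,-.02),sc(585,230))]
x,e=fit5(o,[.605,-.26,.03,1.72,.5]);print(x,np.degrees(x[4]),e.round(1).tolist())
M=Rb(x[3],x[4]);print("tcp in rule",M.T@(ee-x[:3]))
E
```

```text
[ 0.60040939 -0.25457416  0.02748713  1.72150548  0.34454774] 19.741131124650416 [[-1.0, 0.2], [0.8, 0.2], [4.8, 0.3], [-5.1, 0.0], [-2.6, -2.0], [-4.0, -0.8], [-1.7, 3.4], [-0.6, 3.4], [-1.9, 3.7], [-1.4, 2.1], [-1.4, 2.7]]
tcp in rule [-0.05631095  0.00073055  0.01801753]
```

```bash
echo '0,-0.003,0,0.004,0 | 0,-0.006,0,0.008,0 | 0,-0.006,0,0.008,0' > mv.in && python3 inch.py mv.in 30; echo '0,0,0,0,0 | 0,0,0,-0.03,0 | 0,0,0,-0.08,0 | 0,0,0,-0.13,0 | 0,0,0,-0.13,0' > mv.in && python3 inch.py mv.in 60; python3 - <<'E'
from h import *
from cell import arm, viewer
import cv2
c=[viewer.read_camera(n) for n in("wrist","side","scene")]
for n,k in zip(c,("w5","side5","scene5")): save(n,k)
s=arm.get_state()["ee_pos"]; 
def crop(c,w=100,h=75,k=4):
    u,v=proj(c,s+[0,.03,0])[0].astype(int); print(u-w//2,v-h//2); return cv2.resize(c["frame"][v-h//2:v+h//2,u-w//2:u+w//2,::-1],(w*k,h*k),interpolation=cv2.INTER_CUBIC)
a=cv2.resize(c[0]["frame"][:,:,::-1],(400,300))
b=[crop(x) for x in c[1:]]
b=[cv2.copyMakeBorder(i,0,300-i.shape[0],0,400-i.shape[1],0) for i in b]
z=cv2.resize(c[0]["frame"][:256,96:438,::-1],(400,300))
cv2.imwrite("pics/m5.png",np.vstack([np.hstack(b),np.hstack([a,z])]))
E
```

```text
clock: 5.92
ee_pos: [0.6108, -0.3201, 0.0182]
tool_rot: [0.652, 0.758, 0.001, 0.004]
contact_force: [1.1, -0.1, 9.8]
opening: 0.464
finger_force: 34.7
clock: 6.55
ee_pos: [0.6109, -0.3199, 0.1499]
tool_rot: [0.652, 0.758, 0.001, 0.005]
contact_force: [0.9, -0.4, -2.5]
opening: 0.458
finger_force: 61.7
335 207
237 81
```

View pics/m5.png

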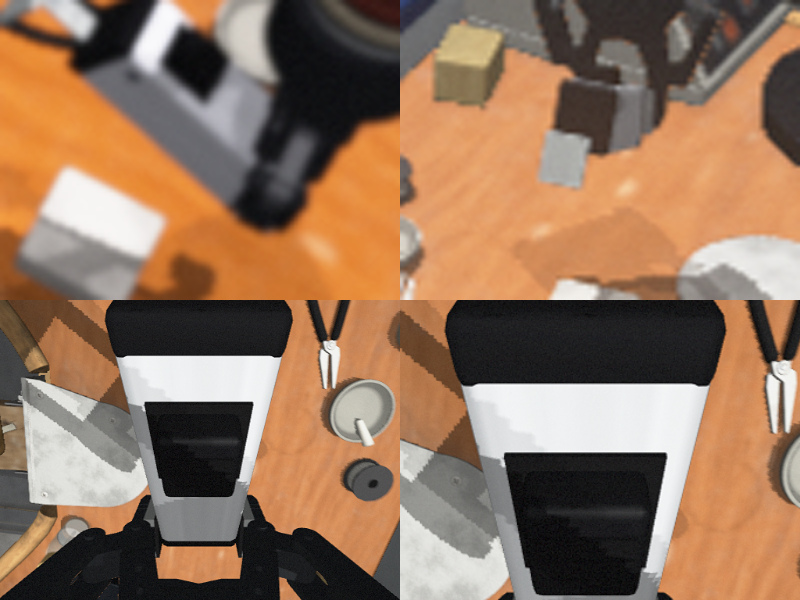

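The rule is held clear of the block and steeper. In the wrist view the cap edge runs from (115,356) to (285,356) and the tail from (161,541) to (240,541). The scene view shows the hook's lower corners at (540,182) and (583,187).

```bash
python3 - <<'E'
from h import *
from cell import arm, viewer
W,D,S=load("w5"),load("side5"),load("scene5")
w=lambda u,v:(u*1.28,(v-300)*1.28)
s=arm.get_state();ee=s["ee_pos"]
d=lambda u,v:(335+u/4,207+v/4); sc=lambda u,v:(237+(u-400)/4,81+v/4)
o=[(W,(.049,.02,.045),w(115,356)),(W,(.049,-.02,.045),w(285,356)),(W,(-.056,.02,.045),w(161,541)),(W,(-.056,-.02,.045),w(240,541)),
(D,(.06,.02,0),d(70,65)),(S,(.06,.02,0),sc(610,153)),(S,(.06,-.02,0),sc(557,138)),(S,(.094,-.015,-.02),sc(539,182)),(S,(.094,.015,-.02),sc(583,188)),(S,(.06,-.02,.045),sc(561,83))]
for sub in(o,o[:4],o[4:]):
  x,e=fit5(sub,[.605,-.26,.15,1.72,.5]);print(x.round(4),np.degrees(x[4]),e.round(1).tolist())
  M=Rb(x[3],x[4]);print("tcp in rule",M.T@(ee-x[:3]))
E
```

```text
[ 0.6016 -0.2594  0.1645  1.7264  0.4882] 27.970374380098875 [[0.1, 0.5], [-0.4, -0.6], [1.1, 0.8], [-4.3, -0.2], [-2.5, -1.6], [-2.5, -0.1], [-3.6, 0.9], [-1.7, -1.4], [-1.8, -0.7], [-1.8, -2.2]]
tcp in rule [-0.0614237   0.00451285  0.00659238]
[ 0.6015 -0.2593  0.1647  1.724   0.4902] 28.08758959528044 [[0.0, 0.2], [0.2, -0.3], [0.7, 0.5], [-4.8, -0.3]]
tcp in rule [-0.0615906   0.00436515  0.00665881]
[ 0.5973 -0.2711  0.172   1.6937  0.321 ] 18.393718748781364 [[-0.6, 1.8], [-0.4, -0.5], [-1.3, 0.2], [0.2, -0.2], [-0.1, 0.6], [-0.0, -2.4]]
tcp in rule [-0.05365097 -0.00305423 -0.01423141]
```

```bash
cat >> h.py <<'E'
Bo=np.array([.5732,.2166,.1432]); BR=Rb(1.470)
def go(xb,zb,tilt=.49,off=(-.0605,0,.009)):
    from cell import arm, viewer
    s=arm.get_state(); m=R.from_quat(s["tool_rot"]).as_matrix()
    t=Bo+BR@np.array([xb,0,zb])+Rb(1.470,tilt)@np.array(off)
    print("target",t.round(4),"now",s["ee_pos"].round(4),"tool delta",(m.T@(t-s["ee_pos"])).round(4),"turn",round(np.arctan2(m[1,0],m[0,0])-1.470,3),"F board",(BR.T@s["contact_force"]).round(1))
E
python3 -c "
from h import *
go(-.078,.040)"
```

```text
target [0.5586 0.0722 0.1183] now [ 0.606  -0.3168  0.1415] tool delta [0.3916 0.0114 0.0244] turn 0.251 F board [-1.9 -0.  -3.3]
```

```bash
echo '0,0.05,0,-0.02,0.05 | 0,0.11,0,-0.04,0.12 | 0,0.17,0.005,-0.04,0.19 | 0,0.23,0.01,-0.04,0.251 | 0,0.29,0.011,-0.04,0.251' > mv.in && python3 inch.py mv.in 60; echo '0,0,0,0,0 | 0,0,0,0,0' > mv.in && python3 inch.py mv.in; python3 -c "
from h import *
go(-.078,.040)"
```

```text
clock: 7.32
ee_pos: [0.5726, -0.0272, 0.1807]
tool_rot: [0.742, 0.67, -0.002, -0.002]
contact_force: [1.3, 0.3, -3.3]
opening: 0.459
finger_force: 61.5
clock: 7.58
ee_pos: [0.5736, -0.0292, 0.1817]
tool_rot: [0.742, 0.671, -0.002, -0.002]
contact_force: [-0.3, -0.5, -2.9]
opening: 0.461
finger_force: 61.5
target [0.5586 0.0722 0.1183] now [ 0.5736 -0.0292  0.1817] tool delta [ 0.0994 -0.0247  0.0634] turn 0.001 F board [-1.9  0.2 -2.2]
```

```bash
echo '0,0.05,-0.012,0,0 | 0,0.10,-0.025,0,0 | 0,0.104,-0.025,0.03,0 | 0,0.104,-0.025,0.06,0 | 0,0.104,-0.025,0.06,0' > mv.in && python3 inch.py mv.in 60; echo '0,0,0,0,0' > mv.in && python3 inch.py mv.in; python3 - <<'E'
from h import *
from cell import arm, viewer
import cv2
go(-.078,.040)
c=[viewer.read_camera(n) for n in("wrist","side","scene")]
for n,k in zip(c,("w6","side6","scene6")): save(n,k)
def crop(c,w,h,k,P):
    u,v=proj(c,P)[0].astype(int); u=max(u-w//2,0);v=max(v-h//2,0); print(u,v); return cv2.resize(c["frame"][v:v+h,u:u+w,::-1],(w*k,h*k),interpolation=cv2.INTER_CUBIC)
a=cv2.resize(c[0]["frame"][:,:,::-1],(400,300))
P=Bo+BR@np.array([-.04,0,.03])
b=[crop(c[1],80,60,5,P),crop(c[2],80,60,5,P),crop(c[2],80,60,5,Bo+[0,0,-.0])]
cv2.imwrite("pics/m6.png",np.vstack([np.hstack(b[:2]),np.hstack([a,b[2]])]))
E
```

```text
clock: 8.2
ee_pos: [0.5576, 0.0751, 0.1201]
tool_rot: [0.743, 0.67, -0.004, -0.003]
contact_force: [-0.3, -0.5, -2.2]
opening: 0.463
finger_force: 61.4
clock: 8.32
ee_pos: [0.5615, 0.0754, 0.1246]
tool_rot: [0.743, 0.67, 0.0, 0.0]
contact_force: [0.3, -0.2, -2.0]
opening: 0.458
finger_force: 61.4
target [0.5586 0.0722 0.1183] now [0.5615 0.0754 0.1246] tool delta [-0.0035 -0.0025  0.0063] turn -0.002 F board [-1.1 -0.3 -1.6]
170 114
175 191
161 207
```

View pics/m6.png

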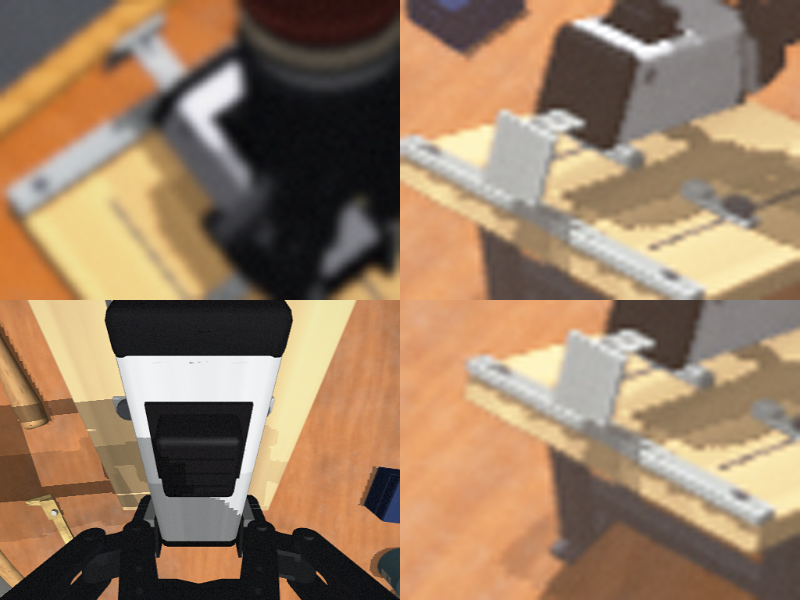

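The hook plate hangs above and beyond the nosing, with its lower edge in the scene at (192,227.4) to (204,232). Wrist view unchanged from before, so the grip has held. Next I fit the pose.

```bash
python3 - <<'E'
from h import *
from cell import arm, viewer
W,D,S=load("w6"),load("side6"),load("scene6")
w=lambda u,v:(u*1.28,(v-300)*1.28); sc=lambda u,v:(175+(u-400)/5,191+v/5)
o=[(W,(.049,.02,.045),w(115,356)),(W,(.049,-.02,.045),w(285,356)),(W,(-.056,.02,.045),w(161,541)),(W,(-.056,-.02,.045),w(240,541)),
(S,(.094,-.015,-.02),sc(485,182)),(S,(.094,.015,-.02),sc(545,205)),(S,(.06,-.02,0),sc(537,108)),(S,(.06,.02,0),sc(610,148)),(S,(.06,-.02,.045),sc(560,22)),(S,(.06,.02,.045),sc(637,52))]
ee=arm.get_state()["ee_pos"];print(ee)
for sub in(o,o[:4],o[4:]):
  x,e=fit5(sub,[.55,.14,.14,1.47,.5]);M=Rb(x[3],x[4])
  print(x.round(4),np.degrees(x[4]).round(1),e.round(1).tolist())
  print(" tcp in rule",(M.T@(ee-x[:3])).round(4),"hooktip board",(BR.T@(x[:3]+M@[.09,0,-.02]-Bo)).round(4),"nose",(BR.T@(x[:3]+M@[.06,0,0]-Bo)).round(4))
E
```

```text
[0.56229275 0.07595705 0.12601972]
[0.5681 0.1363 0.1401 1.4712 0.5007] 28.7 [[-0.8, 0.6], [0.6, 0.0], [1.4, 0.3], [-3.9, -0.0], [-1.4, 1.7], [-2.2, 3.1], [-2.0, 4.0], [-1.7, 3.5], [-1.6, 2.2], [-1.9, 3.5]]
 tcp in rule [-0.06   -0.0002  0.0168] hooktip board [ 0.0184 -0.0029  0.0155] nose [-0.0112 -0.0029  0.0361]
[0.5681 0.1362 0.1398 1.4699 0.4977] 28.5 [[-0.0, 0.1], [0.1, -0.2], [1.3, 0.2], [-4.2, -0.0]]
 tcp in rule [-0.0598 -0.0003  0.0168] hooktip board [ 0.018 -0.003  0.015] nose [-0.0114 -0.003   0.0357]
[0.565  0.1319 0.15   1.4757 0.4674] 26.8 [[0.6, -1.0], [-0.1, 0.3], [-0.1, 0.9], [0.2, 0.3], [-0.2, -1.0], [-0.3, 0.2]]
 tcp in rule [-0.0608 -0.0026  0.0038] hooktip board [0.0185 0.0001 0.0234] nose [-0.0104 -0.0001  0.0451]
```

```bash
echo '0,0.005,0,0.0087,0 | 0,0.0095,0,0.0165,0 | 0,0.0125,0,0.0217,0 | 0,0.0125,0,0.0217,0' > mv.in && python3 inch.py mv.in 60; echo '0,0.001,0,0.0017,0 | 0,0.001,0,0.0017,0' > mv.in && python3 inch.py mv.in; echo '0,0.001,0,0.0017,0 | 0,0.001,0,0.0017,0' > mv.in && python3 inch.py mv.in;  python3 -c "
from h import *
go(-.078,.01)"
```

```text
clock: 8.98
ee_pos: [0.5612, 0.0894, 0.1016]
tool_rot: [0.742, 0.671, -0.001, -0.001]
contact_force: [0.9, 0.5, -2.7]
opening: 0.46
finger_force: 61.6
clock: 9.22
ee_pos: [0.5622, 0.09, 0.101]
tool_rot: [0.742, 0.671, 0.0, 0.0]
contact_force: [0.0, 0.1, -2.5]
opening: 0.458
finger_force: 61.6
clock: 9.48
ee_pos: [0.5621, 0.091, 0.0991]
tool_rot: [0.742, 0.671, -0.0, -0.0]
contact_force: [0.5, -0.2, -2.4]
opening: 0.461
finger_force: 61.6
target [0.5601 0.0871 0.0923] now [0.5621 0.091  0.0991] tool delta [-0.0041 -0.0016  0.0068] turn -0.0 F board [-1.3 -0.5 -2. ]
```

```bash
for i in 1 2 3; do echo '0,0.001,0,0.0017,0 | 0,0.001,0,0.0017,0' > mv.in && python3 inch.py mv.in | egrep 'ee|contact'; done
```

```text
ee_pos: [0.5624, 0.0911, 0.0989]
contact_force: [-3.6, -3.4, 5.7]
ee_pos: [0.5624, 0.0911, 0.0988]
contact_force: [-7.9, -7.2, 13.4]
ee_pos: [0.5625, 0.0911, 0.0987]
contact_force: [-12.2, -10.5, 20.4]
```

```bash
echo '0,-0.003,0,-0.0052,0 | 0,-0.005,0,-0.0087,0 | 0,-0.005,0,-0.0087,0' > mv.in && python3 inch.py mv.in 60;  echo '0,-0.009,0,0.005,0 | 0,-0.017,0,0.010,0 | 0,-0.026,0,0.015,0 | 0,-0.026,0,0.015,0' > mv.in && python3 inch.py mv.in;  python3 -c "
from h import *
go(-.078,.01)"
```

```text
clock: 10.6
ee_pos: [0.562, 0.0891, 0.1026]
tool_rot: [0.742, 0.67, 0.0, -0.0]
contact_force: [0.1, -0.4, -2.7]
opening: 0.459
finger_force: 61.5
clock: 11.1
ee_pos: [0.5589, 0.0636, 0.0871]
tool_rot: [0.742, 0.67, 0.0, -0.001]
contact_force: [-0.7, 5.7, -1.4]
opening: 0.457
finger_force: 61.8
target [0.5601 0.0871 0.0923] now [0.5589 0.0636 0.0871] tool delta [ 0.0235 -0.0012 -0.0051] turn -0.002 F board [ 4.2  1.3 -4. ]
```

```bash
echo '0,-0.010,0,0.006,0 | 0,-0.020,0,0.0115,0 | 0,-0.030,0,0.0173,0 | 0,-0.035,0,0.020,0 | 0,-0.035,0,0.020,0' > mv.in && python3 inch.py mv.in 60;  echo '0,-0.010,0,0.006,0 | 0,-0.020,0,0.0115,0 | 0,-0.030,0,0.0173,0 | 0,-0.031,0,0.018,0 | 0,-0.031,0,0.018,0' > mv.in && python3 inch.py mv.in;  python3 -c "
from h import *
go(-.174,.01)
from cell import arm, viewer
import cv2
for n in('wrist','scene','side'): save(viewer.read_camera(n),n+'7')"
```

```text
clock: 11.72
ee_pos: [0.5558, 0.0289, 0.0678]
tool_rot: [0.742, 0.67, 0.0, -0.001]
contact_force: [-0.8, 5.4, 0.5]
opening: 0.465
finger_force: 61.9
clock: 12.35
ee_pos: [0.5529, -0.0016, 0.0502]
tool_rot: [0.742, 0.671, 0.001, -0.001]
contact_force: [-0.6, 6.1, 1.3]
opening: 0.461
finger_force: 62.0
target [0.5517 0.0044 0.0443] now [ 0.5529 -0.0016  0.0502] tool delta [ 0.0058 -0.0017  0.0059] turn -0.0 F board [ 5.9  1.3 -1.9]
```

```bash
for i in 1 2 3 ; do echo '0,0.001,0,0.0017,0 | 0,0.001,0,0.0017,0' > mv.in && python3 inch.py mv.in | egrep 'ee|contact'; done;  python3 -c "
from h import *
go(-.174,.01)"
```

```text
ee_pos: [0.5535, -0.0004, 0.049]
contact_force: [-1.0, 5.9, 2.3]
ee_pos: [0.5541, 0.0005, 0.0475]
contact_force: [-0.3, 5.0, 2.8]
ee_pos: [0.5543, 0.001, 0.0456]
contact_force: [1.2, 5.0, 2.6]
target [0.5517 0.0044 0.0443] now [0.5543 0.001  0.0456] tool delta [ 0.0031 -0.0029  0.0012] turn -0.001 F board [ 5.7 -0.7 -0.3]
```

```bash
for i in 1 2 3 4; do echo '0,0.001,0,0.0017,0 | 0,0.001,0,0.0017,0' > mv.in && python3 inch.py mv.in | egrep 'ee|contact'; done
```

```text
ee_pos: [0.5538, 0.0016, 0.0432]
contact_force: [1.2, 5.5, 2.3]
ee_pos: [0.5537, 0.0025, 0.0413]
contact_force: [1.5, 5.1, 3.0]
ee_pos: [0.5536, 0.0035, 0.0395]
contact_force: [2.4, 4.5, 2.6]
ee_pos: [0.5538, 0.0039, 0.0387]
contact_force: [0.4, 2.9, 8.7]
```

```bash
for i in 1 2 3; do echo '0,0.0017,0,-0.001,0 | 0,0.0017,0,-0.001,0' > mv.in && python3 inch.py mv.in | egrep 'ee|contact'; python3 -c "
from h import *
go(-.168,.0)"; done
```

```text
ee_pos: [0.5542, 0.0053, 0.0396]
contact_force: [0.5, 2.7, 6.8]
target [0.5528 0.0145 0.0387] now [0.5542 0.0053 0.0396] tool delta [ 0.0091 -0.0023  0.0009] turn 0.001 F board [ 5.8 -0.2  4.5]
ee_pos: [0.5544, 0.0069, 0.0406]
contact_force: [0.3, 2.5, 5.4]
target [0.5528 0.0145 0.0387] now [0.5544 0.0069 0.0406] tool delta [ 0.0074 -0.0024  0.0019] turn 0.001 F board [ 4.9 -0.   3.4]
ee_pos: [0.5545, 0.0086, 0.0415]
contact_force: [0.8, 2.0, 6.6]
target [0.5528 0.0145 0.0387] now [0.5545 0.0086 0.0415] tool delta [ 0.0057 -0.0024  0.0028] turn 0.001 F board [ 5.1 -0.6  4.7]
```

```bash
for i in 1 2 3; do echo '0,0.0017,0,-0.001,0 | 0,0.0017,0,-0.001,0' > mv.in && python3 inch.py mv.in >/dev/null; python3 -c "
from h import *
go(-.168,.0)"; done
```

```text
target [0.5528 0.0145 0.0387] now [0.5547 0.0103 0.0425] tool delta [ 0.004  -0.0023  0.0038] turn 0.001 F board [ 4.3 -0.4  3.7]
target [0.5528 0.0145 0.0387] now [0.5549 0.0121 0.0435] tool delta [ 0.0022 -0.0024  0.0049] turn 0.001 F board [ 4.8 -0.8  3.6]
target [0.5528 0.0145 0.0387] now [0.555  0.0136 0.0444] tool delta [ 0.0008 -0.0023  0.0057] turn 0.0 F board [ 2.8 -0.3  4. ]
```

```bash
echo '0,0,0,0,0 | 0,0,0,0,0' > mv.in && python3 inch.py mv.in 20; echo '0.5,0,0,0,0 | 0.55,0,0,0,0 | 0.6,0,0,0,0 | 0.7,0,0,0,0' > mv.in && python3 inch.py mv.in; python3 - <<'E'
from h import *
from cell import arm, viewer
go(-.168,0)
for n in('wrist','scene','side'): save(viewer.read_camera(n),n+'8')
E
```

```text
clock: 16.0
ee_pos: [0.555, 0.0136, 0.0444]
tool_rot: [0.742, 0.671, -0.0, 0.001]
contact_force: [0.7, 1.8, 5.8]
opening: 0.461
finger_force: 62.6
clock: 16.5
ee_pos: [0.5539, 0.0145, 0.0434]
tool_rot: [0.742, 0.671, -0.001, -0.0]
contact_force: [-0.6, -0.2, 0.3]
opening: 0.703
finger_force: 0.0
target [0.5528 0.0145 0.0387] now [0.5539 0.0145 0.0434] tool delta [-0.0001 -0.0012  0.0048] turn 0.0 F board [-0.   0.6  0.4]
```

```bash
echo '0.7,0,0,-0.03,0 | 0.7,0,0,-0.08,0 | 0.7,0,0,-0.13,0 | 0.7,0,0,-0.17,0 | 0.7,0,0,-0.17,0' > mv.in && python3 inch.py mv.in; python3 - <<'E'
from h import *
from cell import arm, viewer
import cv2
W=viewer.read_camera('wrist');save(W,'w9');save(viewer.read_camera('scene'),'scene9')
f=W["frame"].astype(int); x=np.array([-.168,0,0])
P=lambda l:proj(W,Bo+BR@(x+np.array(l)))[0].round(1)
for l in[(.06,.02,.045),(.06,-.02,.045),(-.06,.02,.045),(-.06,-.02,.045),(.035,.011,.057),(.035,-.011,.057),(.009,.011,.057),(.009,-.011,.057)]: print(l,P(l))
wh=((f.min(2)>150)&(f.max(2)-f.min(2)<25)).astype(np.uint8); bk=(f.max(2)<60).astype(np.uint8)
for nm,m in(("white",wh),("black",bk)):
  n,lab,st,ce=cv2.connectedComponentsWithStats(m)
  for i in range(1,n):
    if st[i,4]>150: 
      r=cv2.minAreaRect(np.argwhere(lab==i)[:,::-1].astype(np.float32)); print(nm,st[i],ce[i].round(1),[np.round(q,1) for q in r])
E
```

```text
clock: 17.27
ee_pos: [0.5577, 0.0143, 0.219]
tool_rot: [0.742, 0.671, 0.003, 0.004]
contact_force: [0.2, -0.1, -0.6]
opening: 0.699
finger_force: 0.0
(0.06, 0.02, 0.045) [215.4  70.8]
(0.06, -0.02, 0.045) [275.2  70.8]
(-0.06, 0.02, 0.045) [226.  189.4]
(-0.06, -0.02, 0.045) [268.4 189.3]
(0.035, 0.011, 0.057) [230.  112.7]
(0.035, -0.011, 0.057) [261.4 112.7]
(0.009, 0.011, 0.057) [231.7 141.3]
(0.009, -0.011, 0.057) [260.6 141.3]
white [238   0  21  44 857] [248.5  21.3] [array([248. ,  21.5]), array([43., 20.]), np.float64(90.0)]
white [188  21  36  19 507] [208.3  29.7] [array([205.5,  30. ]), array([18., 35.]), np.float64(90.0)]
white [264  21  38  19 492] [278.3  30. ] [array([282.5,  30. ]), array([18., 37.]), np.float64(90.0)]
white [ 220   82   58   85 2603] [249.8 121.6] [array([248.5, 124. ]), array([84., 57.]), np.float64(90.0)]
white [491 178  21  35 565] [502.7 196.8] [array([501., 195.]), array([34., 20.]), np.float64(90.0)]
white [ 461  239   47   41 1468] [484.2 259. ] [array([484.3, 258.8]), array([38.2, 47.4]), np.float64(45.0)]
white [ 273  331   53   37 1173] [30
[... 229 characters left out ...]
 [array([248.5, 118.5]), array([39., 37.]), np.float64(90.0)]
black [420 129  60  50 784] [435.8 150.6] [array([442. , 145.3]), array([36.2, 67.2]), np.float64(47.6)]
black [229 181  42   6 205] [249.  183.9] [array([249.5, 183.5]), array([ 5., 41.]), np.float64(90.0)]
black [  0 209  18  28 199] [  6. 222.] [array([  8.5, 222.5]), array([27., 17.]), np.float64(90.0)]
black [    0   243   512   141 31630] [253.9 339.8] [array([255.5, 313. ]), array([140., 511.]), np.float64(90.0)]
black [393 242  16  60 355] [402.7 270.3] [array([402.7, 271. ]), array([59.7, 10.6]), np.float64(80.2)]
black [ 471  279   41   37 1164] [491.5 296.9] [array([491.8, 296.8]), array([37.5, 38.2]), np.float64(45.0)]
```

```bash
echo '0,0,0,0,0 | 0,0,0,0,0 | 0,0,0,0,0 | 0,0,0,0,0' > mv.in && python3 inch.py mv.in 30; cat >> h.py <<'E'
def press(h):
    from cell import arm, viewer
    s=arm.get_state(); m=R.from_quat(s["tool_rot"]).as_matrix()
    t=Bo+BR@np.array([-.1445,-.0024,.057+h])-.010*np.array([.1007,.9949,0])
    print(t.round(4),s["ee_pos"].round(4),(m.T@(t-s["ee_pos"])).round(4),"F",(BR.T@s["contact_force"]).round(1),s["opening"])
E
python3 -c "
from h import *
press(.015)"
```

```text
clock: 17.88
ee_pos: [0.5543, 0.0146, 0.2134]
tool_rot: [0.742, 0.671, -0.0, -0.0]
contact_force: [0.9, 0.3, -0.2]
opening: 0.002
finger_force: 0.0
[0.5584 0.0461 0.1333] [0.5543 0.0146 0.2134] [0.0317 0.0009 0.0801] F [ 0.2 -0.8 -0.4] 0.002086748766990588
```

```bash
echo '0,0.032,0.001,0.02,0 | 0,0.032,0.001,0.05,0 | 0,0.032,0.001,0.08,0 | 0,0.032,0.001,0.08,0 | 0,0.032,0.001,0.08,0' > mv.in && python3 inch.py mv.in; python3 -c "
from h import *
press(.015)"
```

```text
clock: 18.5
ee_pos: [0.5595, 0.0462, 0.135]
tool_rot: [0.742, 0.67, 0.001, 0.001]
contact_force: [0.3, -0.5, -0.0]
opening: -0.003
finger_force: 0.0
[0.5584 0.0461 0.1333] [0.5595 0.0462 0.135 ] [-0.0003 -0.0011  0.0017] F [-0.4 -0.3  0.2] -0.0031375358748410398
```

```bash
echo '0,0.0025,0,0.0043,0 | 0,0.005,0,0.0087,0 | 0,0.005,0,0.0087,0' > mv.in && python3 inch.py mv.in >/dev/null;python3 -c "
from h import *
press(.0)"; for i in 1 2 3; do echo '0,0.0005,0,0.0009,0 | 0,0.0005,0,0.0009,0' > mv.in && python3 inch.py mv.in>/dev/null; python3 -c "
from h import *
press(.0)"; done
```

```text
[0.5591 0.0535 0.1203] [0.559  0.0515 0.1251] [ 0.002  -0.0001  0.0048] F [-0.6  0.4  0.1] 0.000642816244356853
[0.5591 0.0535 0.1203] [0.5592 0.0518 0.1243] [ 0.0017 -0.0003  0.004 ] F [-0.6  1.1  0.1] -0.00014258656648167924
[0.5591 0.0535 0.1203] [0.5592 0.0523 0.1233] [ 0.0013 -0.0002  0.003 ] F [-0.5 -0.5  0.9] 0.003560302238892603
[0.5591 0.0535 0.1203] [0.5595 0.0526 0.1228] [ 0.0009 -0.0005  0.0025] F [0.6 0.5 1.6] -0.0003432632926566055
```

```bash
for i in 1 2 3 4; do echo '0,0.0005,0,0.0009,0 | 0,0.0005,0,0.0009,0' > mv.in && python3 inch.py mv.in>/dev/null; python3 -c "
from h import *
press(.0)"; done
```

```text
[0.5591 0.0535 0.1203] [0.5597 0.0527 0.1225] [ 0.0008 -0.0007  0.0022] F [0.3 1.8 4.8] -0.0010596827177325433
[0.5591 0.0535 0.1203] [0.56   0.0529 0.1224] [ 0.0006 -0.001   0.0021] F [0.9 2.1 8.8] -8.677844217288143e-05
[0.5591 0.0535 0.1203] [0.5604 0.053  0.1222] [ 0.0004 -0.0013  0.0019] F [ 1.3  2.8 11.4] 0.0010421198823722813
[0.5591 0.0535 0.1203] [0.5596 0.0549 0.1188] [-0.0014 -0.0003 -0.0015] F [-0.2 -0.1  0.7] 0.0008819847578674171
```

```bash
for i in 1 2 3 4 5; do echo '0,0.0005,0,0.0009,0 | 0,0.0005,0,0.0009,0' > mv.in && python3 inch.py mv.in>/dev/null; python3 -c "
from h import *
press(.0)"; done
```

```text
[0.5591 0.0535 0.1203] [0.5591 0.0555 0.1172] [-0.0019  0.0003 -0.0031] F [-0.1  0.4 -0.3] -0.0006948908733418719
[0.5591 0.0535 0.1203] [0.5595 0.0559 0.1168] [-0.0024 -0.0001 -0.0035] F [-0.6 -0.7 -0.6] 0.002022416971117532
[0.5591 0.0535 0.1203] [0.5597 0.0563 0.1161] [-0.0028 -0.0003 -0.0042] F [ 0.7 -0.6  0.4] 0.0009127912506761635
[0.5591 0.0535 0.1203] [0.5599 0.0566 0.1156] [-0.0032 -0.0005 -0.0047] F [ 1.3 -0.   2.2] -0.0018859091549543701
[0.5591 0.0535 0.1203] [0.5602 0.0573 0.1149] [-0.0038 -0.0007 -0.0054] F [0.3 0.2 3.2] 0.0012645251555187067
```

```bash
for i in 1 2; do echo '0,0.0005,0,0.0009,0 | 0,0.0005,0,0.0009,0' > mv.in && python3 inch.py mv.in>/dev/null; python3 -c "
from h import *
press(.0)"; done; echo '0,-0.006,0,-0.010,0 | 0,-0.015,0,-0.025,0 | 0,-0.03,0,-0.06,0 | 0,-0.032,0,-0.1,0 | 0,-0.032,0,-0.1,0' > mv.in && python3 inch.py mv.in; python3 - <<'E'
from h import *
from cell import arm, viewer
import cv2
W=viewer.read_camera('wrist');save(W,'w10');save(viewer.read_camera('scene'),'scene10')
f=W["frame"].astype(int)
wh=((f.min(2)>150)&(f.max(2)-f.min(2)<25)).astype(np.uint8); bk=(f.max(2)<60).astype(np.uint8)
for nm,m in(("white",wh),("black",bk)):
  n,lab,st,ce=cv2.connectedComponentsWithStats(m)
  for i in range(1,n):
    if st[i,4]>150 and ce[i][1]<240: print(nm,st[i],ce[i].round(1))
a=cv2.imread("pics/scene9.png").astype(int);b=cv2.imread("pics/scene10.png").astype(int)
P=lambda l:proj(viewer.read_camera("scene"),Bo+BR@np.array(l))[0].round(1)
print(P((0,.015,-.02)),P((0,-.015,-.02)),P((-.05,0,.01)))
d=np.abs(a-b).sum(2)[200:275,170:240]; print("diff board upper",(d>60).sum())
E
```

```text
[0.5591 0.0535 0.1203] [0.5604 0.0576 0.1143] [-0.0042 -0.0009 -0.006 ] F [1.9 1.6 5.4] -0.0018726787187267277
[0.5591 0.0535 0.1203] [0.5605 0.0577 0.1142] [-0.0042 -0.001  -0.0061] F [2.8 2.7 8.8] 0.0015599911197580877
clock: 23.0
ee_pos: [0.5598, 0.0255, 0.2178]
tool_rot: [0.742, 0.67, 0.003, 0.003]
contact_force: [-0.5, 0.5, 0.2]
opening: 0.002
finger_force: 0.0
white [ 237    0   22   59 1139] [247.6  28.7]
white [186  38  37  19 517] [207.4  46.5]
white [262  38  39  19 499] [276.8  46.5]
white [ 220   98   57   72 2156] [249.6 130.4]
white [489 189  23  35 629] [501.6 206.8]
black [ 219   55   58   43 2138] [247.3  77.2]
black [ 230  113   37   35 1233] [247.8 129.8]
black [419 139  64  50 816] [435.  160.3]
black [228 192  42   7 204] [248.1 195.9]
[204.9 248.3] [193.9 242.4] [215.8 228.5]
diff board upper 195
```

```bash
python3 - <<'E'
from h import *
import cv2
c=load("scene10")
ims={k:cv2.imread(f"pics/{k}.png").astype(int) for k in("scene1","scene9","scene10")}
for z in(.008,.0,-.006,-.012,-.017):
  for y in(.012,0,-.012):
    u,v=proj(c,Bo+BR@np.array([.004,y-.002,z]))[0].round().astype(int)
    print(z,y,(u,v),{k:(i[v,u].max()-i[v,u].min(),i[v,u].max()) for k,i in ims.items()})
for x in(-.02,-.05,-.08): 
  u,v=proj(c,Bo+BR@np.array([x,-.002,.01]))[0].round().astype(int); print("blade",x,{k:i[v,u].max()-i[v,u].min() for k,i in ims.items()})
E
```

```text
0.008 0.012 (np.int64(205), np.int64(236)) {'scene1': (np.int64(5), np.int64(183)), 'scene9': (np.int64(8), np.int64(156)), 'scene10': (np.int64(7), np.int64(153))}
0.008 0 (np.int64(201), np.int64(234)) {'scene1': (np.int64(4), np.int64(182)), 'scene9': (np.int64(3), np.int64(179)), 'scene10': (np.int64(5), np.int64(176))}
0.008 -0.012 (np.int64(196), np.int64(231)) {'scene1': (np.int64(6), np.int64(188)), 'scene9': (np.int64(6), np.int64(183)), 'scene10': (np.int64(4), np.int64(177))}
0.0 0.012 (np.int64(204), np.int64(239)) {'scene1': (np.int64(78), np.int64(205)), 'scene9': (np.int64(6), np.int64(162)), 'scene10': (np.int64(8), np.int64(155))}
0.0 0 (np.int64(200), np.int64(237)) {'scene1': (np.int64(71), np.int64(187)), 'scene9': (np.int64(5), np.int64(178)), 'scene10': (np.int64(5), np.int64(176))}
0.0 -0.012 (np.int64(195), np.int64(235)) {'scene1': (np.int64(83), np.int64(219)), 'scene9': (np.int64(6), np.int64(179)), 'scene10': (np.int64(5), np.int64(176))}
-0.006 0.012 (np.int64(204), np.int64(242)) {'scene1': (np.int64(79), np.int64(205)), 'scene9': (np.int64(24), np.int64
[... 933 characters left out ...]
 (np.int64(20), np.int64(94)), 'scene9': (np.int64(17), np.int64(91)), 'scene10': (np.int64(14), np.int64(116))}
-0.017 0 (np.int64(198), np.int64(244)) {'scene1': (np.int64(24), np.int64(89)), 'scene9': (np.int64(24), np.int64(87)), 'scene10': (np.int64(14), np.int64(114))}
-0.017 -0.012 (np.int64(194), np.int64(242)) {'scene1': (np.int64(26), np.int64(92)), 'scene9': (np.int64(23), np.int64(91)), 'scene10': (np.int64(13), np.int64(114))}
blade -0.02 {'scene1': np.int64(81), 'scene9': np.int64(13), 'scene10': np.int64(17)}
blade -0.05 {'scene1': np.int64(84), 'scene9': np.int64(41), 'scene10': np.int64(7)}
blade -0.08 {'scene1': np.int64(81), 'scene9': np.int64(42), 'scene10': np.int64(16)}
```

```bash
python3 - <<'E'
from h import *
import cv2
for k,front,fl,fr,rear,rl,rr in(("w9",40,220,278,187,229,271),("w10",55,219,277,199,228,270)):
  W=load(k); b=[]
  for dt in(0,.02,.04):
    for x in(-.168,-.166):
      r=Rb(1.47,np.pi/6+dt); o=Bo+BR@np.array([x-.06,-.002,0]) # pivot tail
      P=lambda l:proj(W,o+r@(np.array(l)+[.06,0,0]))[0].round(1)
      print(k,dt,x,"front bottom row",P((.06,0,0))[1],"top front",P((.06,.02,.045)),P((.06,-.02,.045)),"rear",P((-.06,.02,.045)),P((-.06,-.02,.045)))
  print("observed",front,fl,fr,rear,rl,rr)
c=load("scene10")
for k in("scene9","scene10"):
  i=cv2.imread(f"pics/{k}.png").astype(np.float32); out=[]
  for z in np.arange(-.004,-.026,-.002):
    p=[proj(c,Bo+BR@np.array([.004,y,z]))[0] for y in(-.01,-.006,-.002)]; p=np.float32(p).reshape(-1,1,2)
    out.append(round(float(cv2.remap(i,p,None,1).mean())))
  print(k,out)
E
```

```text
w9 0 -0.168 front bottom row 40.6 top front [218.4  70.8] [278.2  70.8] rear [228.1 189.4] [270.5 189.3]
w9 0 -0.166 front bottom row 38.0 top front [218.2  68. ] [278.4  68. ] rear [228. 188.] [270.6 187.9]
w9 0.02 -0.168 front bottom row 42.1 top front [218.3  73.9] [278.3  73.9] rear [228.1 190.1] [270.4 189.9]
w9 0.02 -0.166 front bottom row 39.4 top front [218.1  71.1] [278.5  71.1] rear [228.  188.7] [270.5 188.5]
w9 0.04 -0.168 front bottom row 43.6 top front [218.2  77.1] [278.4  77.1] rear [228.2 190.7] [270.4 190.5]
w9 0.04 -0.166 front bottom row 40.9 top front [217.9  74.3] [278.6  74.4] rear [228.1 189.3] [270.5 189.2]
observed 40 220 278 187 229 271
w10 0 -0.168 front bottom row 56.7 top front [217.2  88.7] [276.4  88.6] rear [227.3 201.3] [269.4 201.1]
w10 0 -0.166 front bottom row 54.1 top front [217.  86.] [276.5  86. ] rear [227.2 200. ] [269.4 199.8]
w10 0.02 -0.168 front bottom row 58.2 top front [217.1  91.8] [276.5  91.8] rear [227.3 201.9] [269.3 201.7]
w10 0.02 -0.166 front bottom row 55.7 top front [216.9  89.2] [276.6  89.1] rear [227.2 200.6] [269.4 200.4]
w10 0.04 -0.168 front bottom row 59.8 top front [217.   95.1] [276.6  95. ] rear [227.4 202.5] [269.3 202.3]
w10 0.04 -0.166 front bottom row 57.3 top front [216.7  92.4] [276.8  92.4] rear [227.3 201.1] [269.4 201. ]
observed 55 219 277 199 228 270
scene9 [177, 176, 175, 175, 150, 96, 76, 73, 74, 76, 76]
scene10 [174, 173, 172, 172, 173, 168, 127, 88, 76, 75, 75]
```

```bash
python3 -c "
from cell import arm, viewer
print(arm.finish_job())"
```

```text
the job is handed in; nothing more can be done
None
```

I handed the job in: the rule is hooked over the board's upper edge, flat behind the stop's two lugs with the blade drawn out about 78 mm, and the lock button was pressed down last (about 8.5 mm of travel). My last camera measurements agree with this; the judge's result was not shown, and I did not re-check the pliers, slide gauge or hammer at the end.

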